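# Sweep the chocolate off the bench scale and hold its zero key

## Robot

A 6-joint arm with a two-finger parallel gripper is mounted at the origin on a cart in front of the work surface, level with it; the furniture and walls round the work are solid. World frame = base frame: x ahead of the robot, y to its left, z up, the work surface at z = 0. Lengths are in mm, angles in degrees, forces in N, time in s.
With the tool pointing down it reaches from about 350 to 950 mm from the base axis. Payload 17.4 kg.
Tool frame: the origin (TCP) lies at the very end of the fingers, on their centre line; the grasp point (between the pads) lies env.pinch_z behind it (env.pinch_z is the distance from the TCP to the grasp point, in mm); z points along the fingers, y is the line along which they close (so a half turn about z gives the same grasp; the last joint's range is limited). The gripper opens to 93 mm and grips with 3 to 60 N. Pads are 15 mm wide; open, the fingers measure 128 mm over their backs; the gripper's body (75 mm by 188 mm) begins 65 mm behind the grasp point.
Start: joints at [63.037, 6.646, 82.598, -0, 90.757, -2.166], TCP at [283.113, 612.764, 218.646] pointing down, gripper open.
Joint ranges: [-162.19, 162.19], [-47.58, 125.68], [4.15, 143.07], [-65.23, 245.23], [0.69, 171.88], [-170.13, 170.13]. Speed limits (degrees/s): [108.29, 108.29, 127.2, 180, 180, 180].

## Interface

Orientations are given as a 3x3 rotation matrix whose columns are the frame's x, y, z axes.
In Python, from rig import env gives the robot as it stands.
- The arm moves only by the shell command python3 drive.py 'ROWS' [FORCE]. ROWS is a JSON list of rows, 1 to 20 of them, each an object with the fields dx, dy, dz (the shift in shares of the most that a row can go, 1 being 62.5 mm), spin (a turn about the tool's z in units of 4 degrees), jaw (the opening from 0.0 (shut) to 1.0 (fully open)); a field left out counts as zero (the opening has to be given); each row shifts and turns the commanded pose from where the row before left it, along the tool's axes as they then stand; what a row does not reach is not made up. A row lasts 1/8 s, in which the tool goes at most 62.5 mm and 10.7 degrees, less where a joint would pass 70% of its speed; a pose out of reach is approached as far as the arm can. The fingers move at their own pace and stop on an object; FORCE is the grip in N (left out, the last holds). Time passes only in rows, so rows that do not move let the fingers close. It prints the time, the measured TCP pose, the force, the opening and the grip force at its end. Input that does not fit is refused with a message, and nothing moves.
- env.state(): the state, without advancing time (a new reading comes with each control period).
- env.read_camera(name): name is "scene" or "side" or "wrist"; returns a dict with "color" (384x512x3 uint8, red, green, blue), "range_z" (384x512 float32, mm along the optical axis (not along the pixel's ray), 0 where there is no reading), "intrinsics" (3x3 intrinsics, pixels), "R" (3x3) and "t" (3): a world point X has camera coordinates R X + t. Camera axes: x right, y down, z forward; pixel columns grow to the right and rows downward; lengths in mm; the calibration is good to about 2 mm. A picture is of the moment at which its call begins.
- env.sign_off(): hands the job in; it is judged then, once.
The state is a dict: "t": time; "qpos": joint angles; "qvel": joint speeds; "joint_torque": joint torques, N m; "position": TCP position; "tool_rot": TCP orientation; "wrist_force": force on the tool from outside, world axes, zero at the start; "wrist_torque": the same for the moment, N m; "finger_gap": opening from 0.0 (shut) to 1.0 (fully open); "grip_force": force on a finger pad.
Only numpy, scipy, OpenCV 4.12 (cv2) and the standard library are available. Lean on these libraries where they do the work, as an engineer would, in place of code of your own. Each camera call takes 0.05 s, during which the arm holds its last target. There are 200 camera calls.

## Task

Pieces of chocolate are left on the steel platform of the bench scale: with the blue scraper, not with the fingers, sweep all five off the platform into the sheet pan beside it, then stand the scraper upright on the table, clear of scale and pan. With the platform empty, press the zero key (the single white round one at the left end of the scale's front panel) gently but fully down with the fingertips and keep it down: finish while still holding it. Touch no other key and leave scale, pan and the things around where they are.

Things in the scene. Friction and masses are not known exactly. Their poses are not given: they have to be found in the camera images.
- bench_scale: Digital bench scale, 239 (x) x 205 (y) x 56 mm, 1.9 kg, loose on rubber feet. Origin: centre of its underside, z up. Sloping black front panel with display and keys on its -x side (robot side), x = -119 to -55 mm; flat steel platform without raised edge, x = -53 to +117, y = -100 to +100 mm, top at z = 56 mm.
- platform (a point): Centre of the platform's top, at (32, 0, 56) mm in the scale's frame; axes as the scale's.
- zero_key (a point): Centre of the top face of the zero key (white, round, 10 mm across), at the left (+y) end of the scale's front panel, at (-98, 58, 33.5) mm in the scale's frame. The panel and key slope: the key is pushed 17 degrees off straight down, leaning to the scale's +x; it stands about 3 mm proud of the panel.
- bench_scale_key_on (a joint): Travel of the zero key in m: 0 released, 0.0015 fully down. Spring 4 N/mm: about 6 N takes it fully down; it springs back when let go.
- bench_scale_key_tare (a joint): Travel in m of another key (black, 10 mm), at (-74, -58) mm near the right end of the panel, 0 released, 0.0015 down. Leave it alone.
- bench_scale_key_unit (a joint): Travel in m of another key (black, 10 mm), at (-93, -58) mm near the right end of the panel, 0 released, 0.0015 down. Leave it alone.
- sheet_pan: Shallow aluminium sheet pan, 254 (x) x 165 (y) x 25 mm high, floor 3 mm thick, walls 3 mm inside a rolled rim, 0.45 kg, loose on the table. Origin: centre of its underside. It stands with its long side along one side of the scale, to the left (+y) or to the right (-y) of it, with a gap of 4 to 6 mm from the platform's edge, turned the same way as the scale.
- scraper: Blue one-piece hand scraper, 160 g, loose, standing on its foot on the table on the side of the scale away from the pan. Origin: centre of its underside, z up. Its straight foot (the wiping edge) is 150 mm long along x, 32 mm across y and 14 mm high; above it a neck 18 mm thick and, on top, a grip 110 mm long (x), 26 mm thick (y), from z = 38 to 72 mm.
- scraper_grip (a point): Centre of the scraper's grip, 55 mm above its underside; axes as the scraper's (grip runs along x, pinch it along y).
- choc_1: Piece 1 of 5 of dark brown broken chocolate, about 27 x 22 x 13 mm, 11 g. Origin: middle of its underside. It lies on the platform, its origin at most 55 mm from the platform's centre along each of the scale's x and y.
- choc_2: Piece 2 of 5 of dark brown broken chocolate, about 27 x 22 x 13 mm, 11 g. Origin: middle of its underside. It lies on the platform, its origin at most 55 mm from the platform's centre along each of the scale's x and y.
- choc_3: Piece 3 of 5 of dark brown broken chocolate, about 27 x 22 x 13 mm, 11 g. Origin: middle of its underside. It lies on the platform, its origin at most 55 mm from the platform's centre along each of the scale's x and y.
- choc_4: Piece 4 of 5 of dark brown broken chocolate, about 27 x 22 x 13 mm, 11 g. Origin: middle of its underside. It lies on the platform, its origin at most 55 mm from the platform's centre along each of the scale's x and y.
- choc_5: Piece 5 of 5 of dark brown broken chocolate, about 27 x 22 x 13 mm, 11 g. Origin: middle of its underside. It lies on the platform, its origin at most 55 mm from the platform's centre along each of the scale's x and y.
- salt_box: Bystander: open cardboard salt box, 118 x 62 x 193 mm, to the right. Origin: centre of its underside.
- jar_lid: Bystander: white jar lid, 75 mm across, 21 mm high, lying on the table to the right. Origin: centre of its underside.
- oil_pitcher: Bystander: clear plastic pitcher, 137 x 194 x 190 mm, to the left. Origin: centre of its underside.

How it is judged (in metres and radians):
On the way, in this order (a step that is already met when the one before it is completed fails the run):
1. all five pieces of chocolate lie in the sheet pan (x of choc_1 in the frame of sheet_pan between -0.122 and 0.122 m and y of choc_1 in the frame of sheet_pan between -0.078 and 0.078 m and height (world z) of each of choc_1, choc_2, choc_3, choc_4, choc_5 below 0.035 m and x of choc_2 in the frame of sheet_pan between -0.122 and 0.122 m and y of choc_2 in the frame of sheet_pan between -0.078 and 0.078 m and x of choc_3 in the frame of sheet_pan between -0.122 and 0.122 m and y of choc_3 in the frame of sheet_pan between -0.078 and 0.078 m and x of choc_4 in the frame of sheet_pan between -0.122 and 0.122 m and y of choc_4 in the frame of sheet_pan between -0.078 and 0.078 m and x of choc_5 in the frame of sheet_pan between -0.122 and 0.122 m and y of choc_5 in the frame of sheet_pan between -0.078 and 0.078 m), for 0.2 s.
2. the scraper is let go, standing on the table clear of scale and pan (height (world z) of scraper below 0.006 m and angle between scraper's own z axis and vertical below 0.15 rad and contact force between scraper and the arm below 0.1 N and contact force between scraper and the fingers below 0.1 N and contact force between scraper and bench_scale below 0.1 N and contact force between scraper and sheet_pan below 0.1 N and linear speed of scraper below 0.02 m/s), for 0.2 s.
3. the fingers hold the zero key down (value of joint bench_scale_key_on above 0.0012 m and contact force between the fingers and bench_scale between 2 and 25 N), for 0.5 s.
At the end, for the whole second after the job is handed in: The fingers hold the zero key down by 1.2 mm or more of its 1.5 mm with 2 to 25 N; all five pieces lie in the sheet pan; the scraper is let go and stands upright (within 0.15 rad) on the table, touching neither scale nor pan (all of step 1 and all of step 2 and all of step 3); the arm keeps its last pose, push and grip.
It fails at once if the zero key pressed while chocolate is not yet all in the pan (value of joint bench_scale_key_on above 0.0006 m and not ((x of choc_1 in the frame of sheet_pan between -0.122 and 0.122 m and y of choc_1 in the frame of sheet_pan between -0.078 and 0.078 m and height (world z) of choc_1 below 0.035 m) and (x of choc_2 in the frame of sheet_pan between -0.122 and 0.122 m and y of choc_2 in the frame of sheet_pan between -0.078 and 0.078 m and height (world z) of choc_2 below 0.035 m) and (x of choc_3 in the frame of sheet_pan between -0.122 and 0.122 m and y of choc_3 in the frame of sheet_pan between -0.078 and 0.078 m and height (world z) of choc_3 below 0.035 m) and (x of choc_4 in the frame of sheet_pan between -0.122 and 0.122 m and y of choc_4 in the frame of sheet_pan between -0.078 and 0.078 m and height (world z) of choc_4 below 0.035 m) and (x of choc_5 in the frame of sheet_pan between -0.122 and 0.122 m and y of choc_5 in the frame of sheet_pan between -0.078 and 0.078 m and height (world z) of choc_5 below 0.035 m))).
It fails at once if a piece of chocolate handled with the fingers (contact force between the fingers and choc_1 above 0.5 N or contact force between the fingers and choc_2 above 0.5 N or contact force between the fingers and choc_3 above 0.5 N or contact force between the fingers and choc_4 above 0.5 N or contact force between the fingers and choc_5 above 0.5 N).
It fails at once if the key or scale pressed with more than 40 N (contact force between the fingers and bench_scale above 40 N).
It fails at once if another key of the scale pressed (value of joint any of bench_scale_key_tare, bench_scale_key_unit above 0.0006 m).
It fails at once if scale, sheet pan or another thing standing around shoved more than 20 mm (distance of any of bench_scale, sheet_pan, salt_box, jar_lid, oil_pitcher from where it was at the start of the episode above 0.02 m).
It also fails if it takes over 64 s, if anything falls off the work surface, if the arm or the gripper's body presses on something with over 40 N, if the wrist force passes 120 N, or if a joint passes its speed limit or range.

## Working session

There is one attempt and no reset: what is moved stays moved. The work goes in short steps, Python scripts to look and compute and a shell command to move; the robot and the scene stay as the last step left them, time stands still between calls to the robot, and variables do not carry over. Pictures are saved under pics/ and viewed, at most 10 in all, crops included, and the job is handed in when it is done.

```bash
ls; mkdir -p pics; python3 - <<'E'
from rig import env
import cv2,numpy as np
s=env.state();print(s['t'],s['position'],s['tool_rot'],env.pinch_z,s['finger_gap'])
a=[env.read_camera(n) for n in("scene","side")]
np.savez('c0.npz',**{f"{n}_{k}":c[k] for n,c in zip(("scene","side"),a) for k in("color","range_z","intrinsics","R","t")})
for n,c in zip(("scene","side"),a): cv2.imwrite(f'pics/{n}0.png',c['color'][...,::-1]); print(n,c['intrinsics'],c['R'],c['t'])
E
```

```text
drive.py
pics
rig.py
0.0 [283.01054696 612.57825189 217.931665  ] [[-9.07797443e-01  4.19408538e-01 -5.29533718e-04]
 [ 4.19408867e-01  9.07796896e-01 -9.98450992e-04]
 [ 6.19501951e-05 -1.12848239e-03 -9.99999361e-01]] 18.8 0.9991583990689644
scene [[420.14585742   0.         254.64169164]
 [  0.         420.14585742 195.10128707]
 [  0.           0.           1.        ]] [[ 0.81735509 -0.57607059 -0.00856318]
 [-0.36341417 -0.50398136 -0.78353872]
 [ 0.44705793  0.64354135 -0.62128395]] [-485.09097384  223.25330944 1359.95751646]
side [[380.9359533    0.         257.27912377]
 [  0.         380.9359533  192.35391755]
 [  0.           0.           1.        ]] [[ 0.88766384 -0.4604759   0.00385394]
 [-0.30759051 -0.59913197 -0.73920833]
 [ 0.34269664  0.65498307 -0.6734658 ]] [-543.12789319  157.48962405 1260.50991147]
```

View pics/scene0.png

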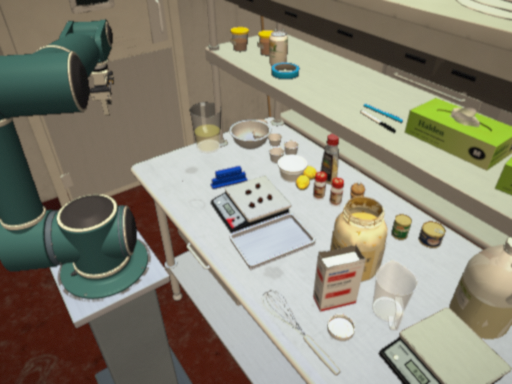

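View pics/side0.png

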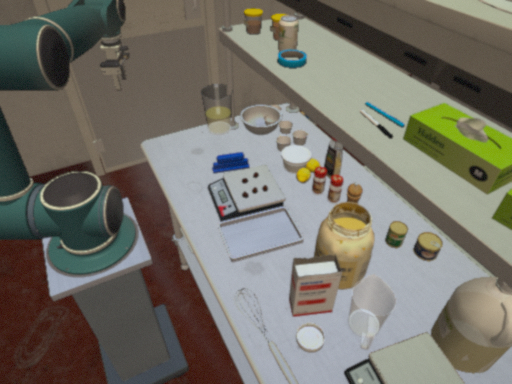

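The scene shows the scale at about (250,203) with five chocolates on it. The pan is on its right (-y) at (272,240), the scraper on its left at (229,177), and the zero key near (217,203). Next I'll measure from the depth data.

```bash
cat > h.py <<'E'
import numpy as np,cv2
from rig import env
def cloud(c):
    z=c['range_z'];K=c['intrinsics'];v,u=np.indices(z.shape)
    P=np.stack([(u-K[0,2])*z/K[0,0],(v-K[1,2])*z/K[1,1],z],-1)
    W=(P-c['t'])@c['R']; W[z==0]=np.nan
    return W
def rect(p):
    (cx,cy),(w,h),a=cv2.minAreaRect(p.astype(np.float32)); return np.round([cx,cy,w,h,a],1)
def near(W,lo,hi): return np.all((W>lo)&(W<hi),-1)
def measure(c):
    W=cloud(c);C=c['color'].astype(int);r,g,b=C[...,0],C[...,1],C[...,2]
    ws=near(W,[250,-100,-10],[900,800,120])
    blue=ws&(b>r+50)&(b>g+40)
    if blue.sum()>20:
        p=W[blue];print('blue',blue.sum(),np.median(p,0).round(1),'zmax',np.percentile(p[:,2],98).round(1))
        t=p[p[:,2]>62]; 
        if len(t)>10: print(' grip top',rect(t[:,:2]),np.median(t[:,2]))
    ch=ws&(C.max(-1)<75)&(W[...,2]>50)&(W[...,2]<85)
    n,l,s,ce=cv2.connectedComponentsWithStats(ch.astype(np.uint8))
    for i in range(1,n):
        if s[i,4]>8: print('dark',s[i,4],ce[i].round(),W[l==i].mean(0).round(1))
    pl=ws&(W[...,2]>50)&(W[...,2]<63)&(r>110)&(abs(r-b)<50)
    n,l,s,ce=cv2.connectedComponentsWithStats(pl.astype(np.uint8));i=1+np.argmax(s[1:,4])
    print('platform',s[i,4],rect(W[l==i][:,:2]),np.median(W[l==i][:,2]))
    return W
E
python3 - <<'E'
from h import *
d=np.load('c0.npz')
for n in("scene","side"):
    print(n);c={k:d[n+'_'+k] for k in("color","range_z","intrinsics","R","t")};W=measure(c)
    for p in ([(214,207),(220,219),(272,240),(217,203)] if n=='scene' else [(260,233),(222,197)]): print(p,W[p[1],p[0]].round(1))
E
```

```text
scene
blue 498 [554.9 126.2  35.9] zmax 70.6
 grip top [557.8 131.   30.8 100.9  75.2] 67.59187152525327
dark 33 [325. 168.] [875.4 -80.8  65.9]
dark 9 [248. 192.] [544.3 -26.2  64.5]
platform 1007 [567.4 -29.8 157.5 177.4  84. ] 53.96933666863622
(214, 207) [426.3  23.8  15.7]
(220, 219) [421.  -24.8  -5.9]
(272, 240) [ 504.5 -229.3    2.6]
(217, 203) [438.7  21.   30.7]
side
blue 498 [557.  127.3  38.2] zmax 72.7
 grip top [559.5 133.4  28.3 102.   73.8] 69.54422569947506
dark 47 [328. 163.] [877.2 -81.7  66.4]
dark 10 [256. 175.] [595.3 -17.1  66. ]
dark 12 [244. 180.] [545.  -27.5  66.8]
dark 12 [254. 190.] [552.9 -91.8  66.3]
dark 10 [244. 194.] [511.5 -94.6  67.8]
platform 1110 [569.3 -30.2 162.1 175.7  81.6] 55.860030473451666
(260, 233) [ 504.5 -226.8    1.6]
(222, 197) [449.3 -38.2  34.5]
```

Units first: shifts go in shares of 62.5 mm and turns go in units of 4 degrees. So -50 mm is -0.8, -40 mm is -0.64.

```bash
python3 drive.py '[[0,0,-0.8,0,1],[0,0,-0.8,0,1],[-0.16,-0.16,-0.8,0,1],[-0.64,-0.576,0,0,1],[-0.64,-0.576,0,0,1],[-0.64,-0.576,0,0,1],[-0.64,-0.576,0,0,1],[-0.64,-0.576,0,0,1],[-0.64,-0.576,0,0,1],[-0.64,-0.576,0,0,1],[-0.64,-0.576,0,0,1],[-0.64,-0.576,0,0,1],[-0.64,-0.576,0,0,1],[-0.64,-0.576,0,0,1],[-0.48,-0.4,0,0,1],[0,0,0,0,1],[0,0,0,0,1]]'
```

```text
refused: ROWS must be a list of objects with named fields. Nothing was moved.
```

I used the wrong layout. The manual says a list of objects with named fields; once more.

```bash
python3 drive.py '[{"dz":-0.8,"jaw":1},{"dz":-0.8,"jaw":1},{"dx":-0.16,"dy":-0.16,"dz":-0.8,"jaw":1},{"dx":-0.64,"dy":-0.576,"jaw":1},{"dx":-0.64,"dy":-0.576,"jaw":1},{"dx":-0.64,"dy":-0.576,"jaw":1},{"dx":-0.64,"dy":-0.576,"jaw":1},{"dx":-0.64,"dy":-0.576,"jaw":1},{"dx":-0.64,"dy":-0.576,"jaw":1},{"dx":-0.64,"dy":-0.576,"jaw":1},{"dx":-0.64,"dy":-0.576,"jaw":1},{"dx":-0.64,"dy":-0.576,"jaw":1},{"dx":-0.64,"dy":-0.576,"jaw":1},{"dx":-0.64,"dy":-0.576,"jaw":1},{"dx":-0.48,"dy":-0.4,"jaw":1},{"jaw":1},{"jaw":1}]'
python3 - <<'E'
from h import *
c=env.read_camera('wrist');np.savez('w1.npz',**c);cv2.imwrite('pics/w1.png',c['color'][...,::-1]);measure(c)
E
```

```text
t: 2.22
position: [537.9, 20.5, 368.5]
tool_rot: [[-0.908, 0.42, -0.0], [0.42, 0.908, 0.0], [0.0, 0.0, -1.0]]
wrist_force: [0.2, -0.4, 0.6]
finger_gap: 0.997
grip_force: 0.0
blue 1821 [554.1 133.3  69.9] zmax 73.9
 grip top [560.5 135.4  23.4 109.3  75.9] 71.69614280451046
dark 92 [315. 131.] [541.  128.6  59.9]
dark 24 [320. 166.] [595.  115.2  60. ]
dark 102 [180. 175.] [514.9 -87.   68.4]
dark 104 [228. 176.] [547.8 -20.2  67.5]
dark 218 [448. 201.] [736.  282.9  58.9]
dark 129 [194. 197.] [555.2 -83.6  68.1]
dark 134 [247. 201.] [596.7 -10.   68.1]
dark 134 [201. 218.] [591.8 -89.7  68.2]
dark 11 [309. 263.] [740.8  37.8  61.5]
platform 9126 [569.4 -31.1 161.8 175.5  82.1] 56.861624319153655
```

View pics/w1.png

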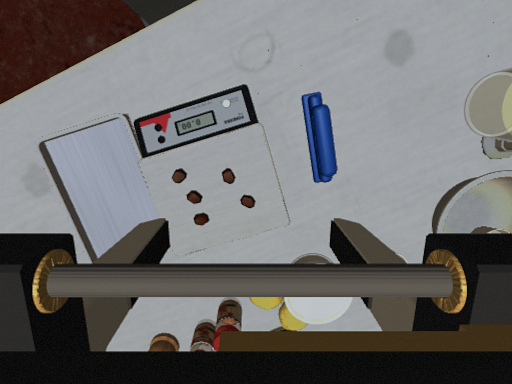

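The wrist view shows the zero key at (226,103), the black keys at (158,127) and (161,139), the pan at left, and the platform with its 5 pieces. The scraper is at (320,138).

```bash
python3 - <<'E'
from h import *
c=dict(np.load('w1.npz'));W=cloud(c);C=c['color'].astype(int);r,g,b=C[...,0],C[...,1],C[...,2]
pk=lambda u,v:np.nanmedian(W[v-1:v+2,u-1:u+2].reshape(-1,3),0)
A=[pk(226,103),pk(158,127),pk(161,139)];print('keys',np.round(A,1))
L=np.array([[-98,58],[-93,-58],[-74,-58]]);
ws=near(W,[400,-160,50],[720,90,62])
v,u=np.indices(ws.shape)
m=(ws&(r>110)&(abs(r-b)<50)).astype(np.uint8)
m=cv2.morphologyEx(m,cv2.MORPH_CLOSE,np.ones((15,15)))
m=cv2.morphologyEx(m,cv2.MORPH_OPEN,np.ones((5,5)))
cn=max(cv2.findContours(m,0,2)[0],key=cv2.contourArea)
q=cv2.approxPolyDP(cn,8,True)[:,0]
K=c['intrinsics']
def at(u,v,h):
    d=c['R'].T@np.array([(u-K[0,2])/K[0,0],(v-K[1,2])/K[1,1],1]);o=-c['R'].T@c['t'];return (o+d*(h-o[2])/d[2]).round(1)
print('cam',(-c['R'].T@c['t']).round(1));print('plat corners',[(tuple(p),at(*p,57)[:2]) for p in q])
print('zero key plane',at(226,103,33.5))
bl=near(W,[450,60,-5],[700,200,90])&(b>r+50)&(b>g+40)
for n,k in(('grip',W[...,2]>66),('foot',W[...,2]<25),('all',W[...,2]>-9)):
    p=W[bl&k]
    if len(p)>20:
        x,y=p[:,0],p[:,1];e,V=np.linalg.eigh(np.cov(p[:,:2].T));print(n,len(p),rect(p[:,:2]),'yaw',np.degrees(np.arctan2(V[1,1],V[0,1])),np.median(p[:,2]))
pm=near(W,[350,-400,8],[700,-100,34]);
for z in(15,):
    p=W[near(W,[350,-320,17],[720,-115,32])];print('rim',len(p),rect(p[:,:2]),np.median(p[:,2]),np.percentile(p[:,2],97))
for p in [(45,142),(128,117),(98,255)]: print('pancorner',at(*p,25))
E
```

```text
keys [[446.   22.6  34.6]
 [433.5 -92.4  34.6]
 [452.5 -95.6  40.8]]
cam [477.5  48.3 535.5]
plat corners [((np.int32(260), np.int32(123)), array([495.5,  58. ])), ((np.int32(139), np.int32(160)), array([ 467.5, -137.7])), ((np.int32(176), np.int32(254)), array([ 633.3, -160.5])), ((np.int32(289), np.int32(223)), array([662.5,  35. ]))]
zero key plane [445.9  22.5  33.5]
grip 1062 [560.5 135.4  23.4 107.2  75.9] yaw 166.3366730616049 71.77289532871151
foot 496 [557.1 127.5  29.2 148.3  69.1] yaw 164.63721021051953 14.147798700896246
all 1821 [560.  133.3  29.7 148.   74.4] yaw 165.673581957131 69.93225276328428
rim 1520 [ 489.6 -232.1  185.3  250.3   73.7] 24.83025253092385 29.19893178578208
pancorner [ 375.7 -276.    25. ]
pancorner [ 398.4 -131.4   25. ]
pancorner [ 586.3 -303.5   25. ]
```

Converted, 40 mm is 0.64, 37 mm is 0.592, -5.3 degrees is -1.325.

```bash
python3 drive.py '[{"spin":-1.325,"jaw":1},{"spin":-1.325,"jaw":1},{"dx":0.048,"dy":0.64,"dz":0.48,"jaw":1},{"dx":0.048,"dy":0.64,"dz":0.64,"jaw":1},{"dy":0.592,"dz":0.64,"jaw":1},{"dz":0.64,"jaw":1},{"jaw":1},{"jaw":1}]'
python3 - <<'E'
from h import *
c=env.read_camera('wrist');np.savez('w2.npz',**c);cv2.imwrite('pics/w2.png',c['color'][...,::-1]);
W=cloud(c);C=c['color'].astype(int);r,g,b=C[...,0],C[...,1],C[...,2]
bl=near(W,[450,60,-5],[700,200,90])&(b>r+50)&(b>g+40)
for k in (W[...,2]>66,W[...,2]<25,W[...,2]>-9):
    p=W[bl&k]
    if len(p)<20: continue
    e,V=np.linalg.eigh(np.cov(p[:,:2].T));print(len(p),rect(p[:,:2]),'yaw',np.degrees(np.arctan(V[1,1]/V[0,1])),np.median(p[:,2]))
print(env.state()['position'])
E
```

```text
t: 3.28
position: [561.2, 135.4, 220.8]
tool_rot: [[-0.97, 0.245, 0.002], [0.245, 0.97, 0.0], [-0.002, 0.001, -1.0]]
wrist_force: [-0.2, 0.3, 1.2]
finger_gap: 1.0
grip_force: 0.0
2160 [560.3 136.2  24.1 105.9  76.4] yaw -13.621935699930495 71.75430045842951
305 [562.8 135.3  30.1 150.6  75.8] yaw -16.125832037271305 14.285974747986105
2847 [562.8 135.3  30.1 150.6  75.8] yaw -13.85972142506253 71.03872363134117
[561.4102158  135.26048363 221.17051364]
```

View pics/w2.png

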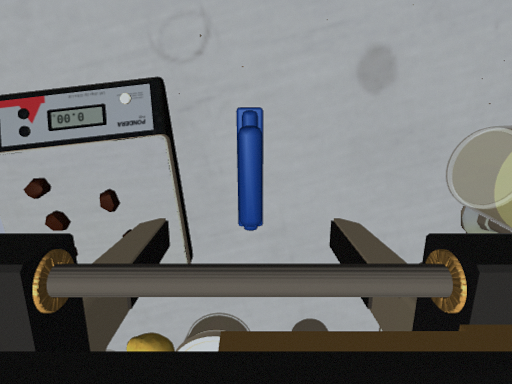

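The scraper sits square between the fingers, centred at (250,168), and the zero key is at (125,98). Lowering and gripping.

```bash
python3 drive.py '[{"dz":0.8,"jaw":1},{"dz":0.8,"jaw":1},{"dz":0.72,"jaw":1},{"dz":0.4,"jaw":1},{"dz":0.224,"jaw":1},{"jaw":1},{"jaw":0},{"jaw":0},{"jaw":0},{"jaw":0},{"jaw":0},{"jaw":0}]' 40
```

```text
t: 4.82
position: [560.9, 135.1, 34.6]
tool_rot: [[-0.969, 0.245, -0.0], [0.245, 0.969, -0.0], [0.0, -0.0, -1.0]]
wrist_force: [-0.0, 0.2, 0.3]
finger_gap: 0.404
grip_force: 0.0
```

Converted, -40 mm is -0.64, -30 mm is -0.48, -6 degrees is -1.5.

```bash
python3 drive.py '[{"jaw":0},{"jaw":0},{"jaw":0},{"jaw":0}]' 40; python3 drive.py '[{"dz":-0.4,"jaw":0},{"dz":-0.64,"jaw":0},{"dz":-0.48,"spin":-1.5,"jaw":0},{"jaw":0},{"jaw":0}]' 40
python3 - <<'E'
from h import *
c=env.read_camera('wrist');cv2.imwrite('pics/w3.png',c['color'][...,::-1]);
W=cloud(c);C=c['color'].astype(int);r,g,b=C[...,0],C[...,1],C[...,2]
bl=near(W,[450,60,30],[700,250,200])&(b>r+50)&(b>g+40);p=W[bl];print(len(p),rect(p[:,:2]),np.percentile(p[:,2],[2,50,98]))
c=env.read_camera('side');W=cloud(c);C=c['color'].astype(int);r,g,b=C[...,0],C[...,1],C[...,2]
bl=near(W,[450,60,30],[700,250,200])&(b>r+50)&(b>g+40);p=W[bl];print(len(p),rect(p[:,:2]),np.percentile(p[:,2],[2,50,98]))
E
```

```text
t: 5.32
position: [560.9, 135.0, 34.5]
tool_rot: [[-0.969, 0.245, -0.0], [0.245, 0.969, -0.0], [0.0, -0.0, -1.0]]
wrist_force: [-0.8, 0.4, -1.8]
finger_gap: 0.275
grip_force: 40.0
t: 5.95
position: [560.5, 135.0, 128.3]
tool_rot: [[-0.99, 0.144, -0.001], [0.144, 0.99, -0.0], [0.001, -0.0, -1.0]]
wrist_force: [0.2, 0.5, -0.5]
finger_gap: 0.278
grip_force: 40.0
10135 [544.4 137.4  30.9 116.5  82.4] [107.29144198 165.02891067 167.56231951]
420 [558.4 130.2  33.3 147.2  82.9] [101.61726035 124.73192857 164.94202533]
```

Converted, -42 mm is -0.672, 20 mm is 0.32.

```bash
python3 drive.py '[{"dx":-0.24,"dy":-0.672,"jaw":0},{"dx":-0.256,"dy":-0.672,"jaw":0},{"dz":0.32,"jaw":0},{"dz":0.192,"jaw":0},{"dz":0.064,"jaw":0},{"jaw":0},{"jaw":0}]' 40
python3 - <<'E'
from h import *
c=env.read_camera('side');cv2.imwrite('pics/s4.png',cv2.resize(c['color'][110:280,160:360,::-1],None,fx=4,fy=3.5))
E
```

```text
t: 6.92
position: [579.9, 48.0, 94.2]
tool_rot: [[-0.99, 0.142, 0.001], [0.142, 0.99, 0.0], [-0.001, 0.0, -1.0]]
wrist_force: [-0.5, -0.7, -1.5]
finger_gap: 0.282
grip_force: 40.0
```

View pics/s4.png

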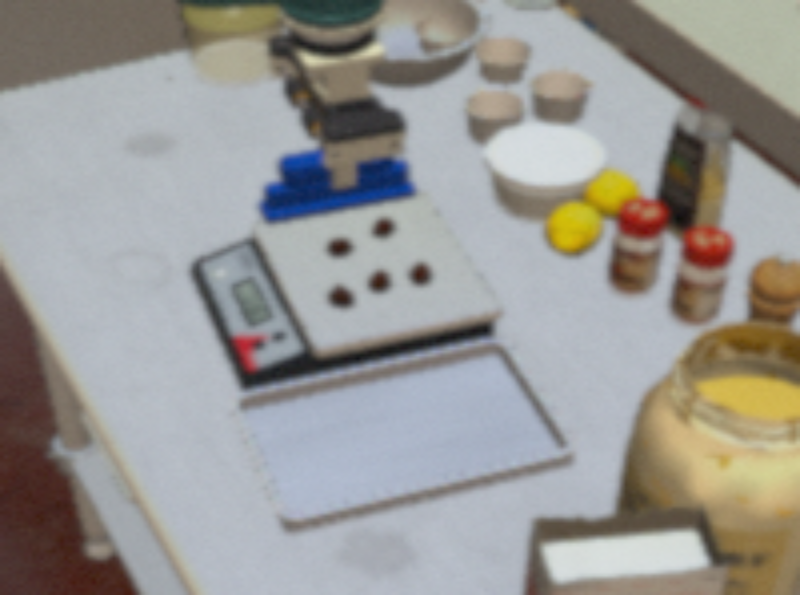

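The scraper stands at the platform's left edge (340,185), with all five pieces ahead of it and the pan behind at (400,430). I'll check clearance to the tall jar and settle the height.

Converted, 1.5 mm is 0.024.

```bash
python3 drive.py '[{"dz":0.024,"jaw":0},{"jaw":0},{"jaw":0}]' 40
python3 - <<'E'
from h import *
print(env.state()['position'],env.state()['wrist_force'])
d=np.load('c0.npz');c={k:d['scene_'+k] for k in("color","range_z","intrinsics","R","t")};W=cloud(c)
m=near(W,[400,-450,110],[720,0,400]);p=W[m];print(len(p),p.min(0) if len(p) else 0,p.max(0) if len(p) else 0)
E
```

```text
t: 7.35
position: [579.7, 47.5, 92.2]
tool_rot: [[-0.99, 0.143, 0.0], [0.143, 0.99, -0.0], [-0.0, -0.0, -1.0]]
wrist_force: [0.1, -0.9, -1.3]
finger_gap: 0.278
grip_force: 40.0
[579.68562015  47.50345402  92.18019861] [ 0.11736624 -0.92330396 -1.32833503]
1089 [ 568.2869674  -449.99224169  111.94764865] [716.27514421  -0.80542828 399.94368356]
```

```bash
python3 - <<'E'
from h import *
d=np.load('c0.npz');c={k:d['scene_'+k] for k in("color","range_z","intrinsics","R","t")};W=cloud(c)
for hi in((640,-310,400),(720,-310,400)):
  m=near(W,[400,-340,100],[hi[0],0,400]);p=W[m];print(len(p),np.percentile(p,[0,50,100],0).round() if len(p) else 0)
E
python3 drive.py '[{"dy":-0.16,"jaw":0},{"dy":-0.24,"jaw":0},{"dy":-0.32,"jaw":0},{"dy":-0.32,"jaw":0},{"dy":-0.32,"jaw":0},{"dy":-0.32,"jaw":0},{"dy":-0.32,"jaw":0}]' 40
```

```text
0 0
297 [[ 670. -339.  384.]
 [ 676. -188.  393.]
 [ 681.   -1.  400.]]
t: 8.22
position: [561.6, -77.6, 92.2]
tool_rot: [[-0.99, 0.143, 0.0], [0.143, 0.99, 0.0], [-0.0, 0.0, -1.0]]
wrist_force: [0.6, 1.0, -2.2]
finger_gap: 0.278
grip_force: 40.0
```

```bash
python3 drive.py '[{"dy":-0.32,"jaw":0},{"dy":-0.4,"jaw":0},{"dy":-0.4,"jaw":0},{"dy":-0.32,"jaw":0},{"dy":-0.192,"jaw":0},{"jaw":0},{"jaw":0}]' 40
python3 drive.py '[{"dz":-0.48,"jaw":0},{"dy":0.64,"dz":-0.64,"jaw":0},{"dy":0.8,"jaw":0},{"dy":0.8,"jaw":0},{"dy":0.8,"jaw":0},{"dy":0.8,"jaw":0},{"dy":0.48,"jaw":0},{"jaw":0},{"jaw":0}]' 40
python3 - <<'E'
from h import *
c=env.read_camera('side');cv2.imwrite('pics/s5.png',cv2.resize(c['color'][110:280,160:360,::-1],None,fx=4,fy=3.5))
E
```

```text
t: 9.1
position: [547.4, -176.7, 92.1]
tool_rot: [[-0.99, 0.142, -0.0], [0.142, 0.99, 0.0], [0.0, 0.0, -1.0]]
wrist_force: [-1.2, -0.5, -1.7]
finger_gap: 0.275
grip_force: 40.0
t: 10.22
position: [585.6, 90.1, 162.1]
tool_rot: [[-0.99, 0.142, -0.0], [0.142, 0.99, -0.0], [0.0, -0.0, -1.0]]
wrist_force: [-1.0, -0.7, -1.0]
finger_gap: 0.279
grip_force: 40.0
```

View pics/s5.png

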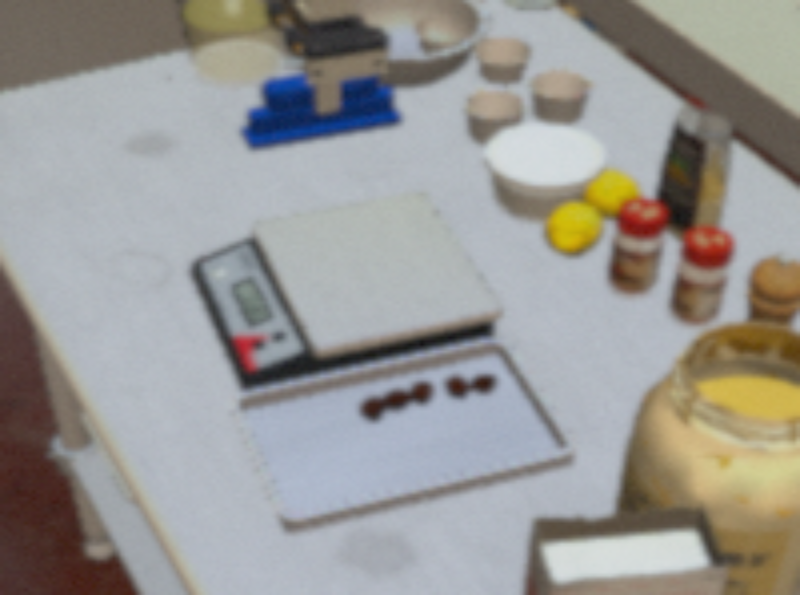

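All five pieces lie in the pan, at (372,408) to (485,383), and the platform is empty. Putting the scraper back near where it stood.

Converted, 25 mm is 0.4, 24 mm is 0.384.

```bash
python3 drive.py '[{"dx":0.256,"dy":0.384,"jaw":0},{"dx":0.256,"dy":0.384,"jaw":0},{"dz":0.64,"jaw":0},{"dz":0.64,"jaw":0},{"dz":0.4,"jaw":0},{"dz":0.192,"jaw":0},{"dz":0.096,"jaw":0},{"jaw":0},{"jaw":0}]' 40
```

```text
t: 11.4
position: [561.5, 142.2, 40.1]
tool_rot: [[-0.99, 0.143, 0.001], [0.143, 0.99, 0.0], [-0.001, 0.0, -1.0]]
wrist_force: [0.1, -0.5, -1.6]
finger_gap: 0.279
grip_force: 40.0
```

```bash
python3 drive.py '[{"dz":0.048,"jaw":0},{"dz":0.024,"jaw":0},{"jaw":0},{"jaw":0}]' 40; 
```

```text
t: 11.9
position: [561.0, 142.2, 34.7]
tool_rot: [[-0.99, 0.143, -0.0], [0.143, 0.99, 0.0], [0.0, 0.0, -1.0]]
wrist_force: [-0.2, 0.0, -1.4]
finger_gap: 0.28
grip_force: 40.0
```

```bash
python3 drive.py '[{"jaw":1},{"jaw":1},{"jaw":1},{"jaw":1},{"jaw":1},{"jaw":1},{"dz":-0.24,"jaw":1},{"dz":-0.64,"jaw":1},{"dz":-0.8,"jaw":1},{"dz":-0.8,"jaw":1},{"dx":0.16,"dz":-0.16,"jaw":1},{"dx":0.128,"dy":-0.64,"jaw":0},{"dx":0.128,"dy":-0.64,"jaw":0},{"dx":0.128,"dy":-0.608,"jaw":0},{"jaw":0},{"jaw":0},{"jaw":0},{"jaw":0}]' 40
python3 - <<'E'
from h import *
c=env.read_camera('wrist');np.savez('w6.npz',**c);cv2.imwrite('pics/w6.png',c['color'][...,::-1])
c=env.read_camera('scene');W=cloud(c);C=c['color'].astype(int);r,g,b=C[...,0],C[...,1],C[...,2]
bl=near(W,[450,60,-5],[700,250,200])&(b>r+50)&(b>g+40);p=W[bl];print(len(p),rect(p[:,:2]),np.percentile(p[:,2],[2,50,98]))
E
```

```text
t: 14.15
position: [510.6, 30.9, 199.4]
tool_rot: [[-0.99, 0.142, -0.0], [0.142, 0.99, 0.0], [0.0, -0.0, -1.0]]
wrist_force: [1.0, -0.2, 0.0]
finger_gap: 0.301
grip_force: 0.0
491 [562.6 180.1 127.  145.5  83.8] [ 6.12559722 36.34986052 71.45381855]
```

View pics/w6.png

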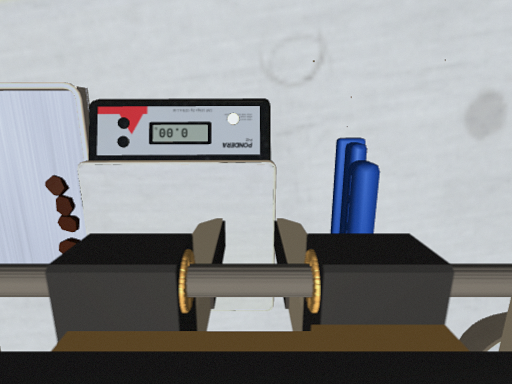

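The scraper stands free at (355,185). The zero key is at (233,118) and the fingers are nearly shut.

```bash
python3 drive.py '[{"jaw":0},{"jaw":0},{"jaw":0},{"jaw":0}]'; python3 - <<'E'
from h import *
c=dict(np.load('w6.npz'));W=cloud(c);C=c['color'].astype(int);K=c['intrinsics']
m=np.zeros(C.shape[:2],bool);m[108:130,222:245]=1
m&=C.min(-1)>215
n,l,s,ce=cv2.connectedComponentsWithStats(m.astype(np.uint8));i=1+np.argmax(s[1:,4]);print(s[i],ce[i],np.nanmedian(W[l==i],0))
u,v=ce[i];d=c['R'].T@np.array([(u-K[0,2])/K[0,0],(v-K[1,2])/K[1,1],1]);o=-c['R'].T@c['t'];k=o+d*(33.5-o[2])/d[2]
s=env.state();print(k,s['position'],s['finger_gap']);print('tool delta',s['tool_rot'].T@(k-s['position']))
p=W[near(W,[400,-10,25],[480,60,50])&(l!=i)];A=np.c_[p[:,:2],np.ones(len(p))]
E
```

```text
t: 14.75
position: [510.5, 30.2, 199.7]
tool_rot: [[-0.99, 0.143, 0.0], [0.143, 0.99, 0.0], [-0.0, 0.0, -1.0]]
wrist_force: [0.9, -0.1, -0.1]
finger_gap: 0.007
grip_force: 0.0
[228 113  10  11  90] [232.5        118.37777778] [445.99190672  22.24599255  34.37549696]
[445.94759059  22.1244207   33.5       ] [510.50303756  30.18276222 199.66556129] 0.007301910215807479
tool delta [ 62.75175765 -17.18573369 166.16318434]
```

```bash
python3 drive.py '[{"dx":0.528,"dy":-0.144,"jaw":0},{"dx":0.52,"dy":-0.128,"jaw":0},{"dz":0.8,"jaw":0},{"dz":0.8,"jaw":0},{"dz":0.64,"jaw":0},{"dz":0.224,"jaw":0},{"dz":0.064,"jaw":0},{"jaw":0},{"jaw":0}]'; for i in 1; do python3 drive.py '[{"dz":0.032,"jaw":0},{"jaw":0},{"dz":0.016,"jaw":0},{"jaw":0},{"jaw":0}]'; done
```

```text
t: 15.88
position: [443.9, 22.7, 43.0]
tool_rot: [[-0.99, 0.143, 0.002], [0.143, 0.99, -0.0], [-0.002, 0.0, -1.0]]
wrist_force: [-0.7, -0.6, -0.0]
finger_gap: 0.004
grip_force: 0.0
t: 16.5
position: [443.3, 22.7, 38.7]
tool_rot: [[-0.99, 0.143, -0.0], [0.143, 0.99, -0.0], [0.0, -0.0, -1.0]]
wrist_force: [-0.0, -0.2, -0.5]
finger_gap: 0.003
grip_force: 0.0
```

Converted, 1.5 mm is 0.024, 1 mm is 0.016.

```bash
python3 drive.py '[{"dz":0.024,"jaw":0},{"jaw":0},{"dz":0.016,"jaw":0},{"jaw":0},{"jaw":0}]'; python3 drive.py '[{"dz":0.0112,"jaw":0},{"jaw":0},{"jaw":0},{"jaw":0}]'
```

```text
t: 17.12
position: [443.2, 22.7, 36.1]
tool_rot: [[-0.99, 0.143, -0.0], [0.143, 0.99, -0.0], [0.0, -0.0, -1.0]]
wrist_force: [0.5, 0.2, 0.8]
finger_gap: 0.004
grip_force: 0.0
t: 17.62
position: [443.2, 22.7, 35.4]
tool_rot: [[-0.99, 0.143, -0.0], [0.143, 0.99, 0.0], [0.0, 0.0, -1.0]]
wrist_force: [-0.1, 0.2, -0.4]
finger_gap: 0.004
grip_force: 0.0
```

```bash
python3 drive.py '[{"dz":0.0112,"jaw":0},{"jaw":0},{"jaw":0},{"jaw":0}]'
```

```text
t: 18.12
position: [443.3, 22.7, 34.8]
tool_rot: [[-0.99, 0.143, 0.0], [0.143, 0.99, -0.0], [-0.0, 0.0, -1.0]]
wrist_force: [0.3, 0.4, 1.0]
finger_gap: 0.005
grip_force: 0.4
```

```bash
python3 drive.py '[{"dz":0.008,"jaw":0},{"jaw":0},{"jaw":0},{"jaw":0}]'; python3 drive.py '[{"dz":0.008,"jaw":0},{"jaw":0},{"jaw":0},{"jaw":0}]'
```

```text
t: 18.62
position: [443.3, 22.7, 34.3]
tool_rot: [[-0.99, 0.143, 0.0], [0.143, 0.99, 0.0], [-0.0, 0.0, -1.0]]
wrist_force: [1.3, -0.3, 1.9]
finger_gap: 0.005
grip_force: 1.1
t: 19.12
position: [443.4, 22.7, 33.9]
tool_rot: [[-0.99, 0.143, 0.0], [0.143, 0.99, -0.0], [-0.0, 0.0, -1.0]]
wrist_force: [1.4, -0.7, 4.7]
finger_gap: 0.004
grip_force: 2.0
```

Converted, 0.4 mm is 0.0064.

```bash
python3 drive.py '[{"dz":0.0064,"jaw":0},{"jaw":0},{"jaw":0},{"jaw":0}]'
```

```text
t: 19.62
position: [443.4, 22.7, 33.5]
tool_rot: [[-0.99, 0.143, 0.001], [0.143, 0.99, 0.0], [-0.0, 0.0, -1.0]]
wrist_force: [1.4, -0.5, 4.8]
finger_gap: 0.009
grip_force: 2.5
```

```bash
python3 drive.py '[{"dz":0.0064,"jaw":0},{"jaw":0},{"jaw":0},{"jaw":0}]'
```

```text
t: 20.12
position: [443.5, 22.7, 33.2]
tool_rot: [[-0.99, 0.143, 0.001], [0.143, 0.99, -0.0], [-0.001, 0.0, -1.0]]
wrist_force: [2.8, -1.0, 6.2]
finger_gap: 0.008
grip_force: 3.1
```

Converted, 0.4 mm is 0.0064.

```bash
python3 drive.py '[{"dz":0.0064,"jaw":0},{"jaw":0},{"jaw":0},{"jaw":0}]'
```

```text
t: 20.62
position: [443.6, 22.7, 33.1]
tool_rot: [[-0.99, 0.143, 0.001], [0.143, 0.99, -0.0], [-0.001, 0.0, -1.0]]
wrist_force: [0.9, -1.5, 8.5]
finger_gap: 0.0
grip_force: 4.3
```

Converted, 0.5 mm is 0.008.

```bash
python3 drive.py '[{"dz":0.008,"jaw":0},{"jaw":0},{"jaw":0},{"jaw":0},{"jaw":0},{"jaw":0}]'
python3 - <<'E'
from h import *
for i in range(4):
    c=env.read_camera('side');print(env.state()['wrist_force'])
cv2.imwrite('pics/s7.png',cv2.resize(c['color'][110:280,160:360,::-1],None,fx=4,fy=3.5))
E
```

```text
t: 21.38
position: [443.7, 22.7, 32.9]
tool_rot: [[-0.99, 0.143, 0.001], [0.143, 0.99, -0.0], [-0.001, 0.0, -1.0]]
wrist_force: [-0.4, -0.4, 14.3]
finger_gap: 0.005
grip_force: 6.5
[-0.66846798 -0.63179787 13.66089462]
[-0.21959035 -0.72398708 13.50418411]
[-0.71147512  0.3855614  12.89884952]
[-1.53856301 -1.45700818 13.38137192]
```

View pics/s7.png

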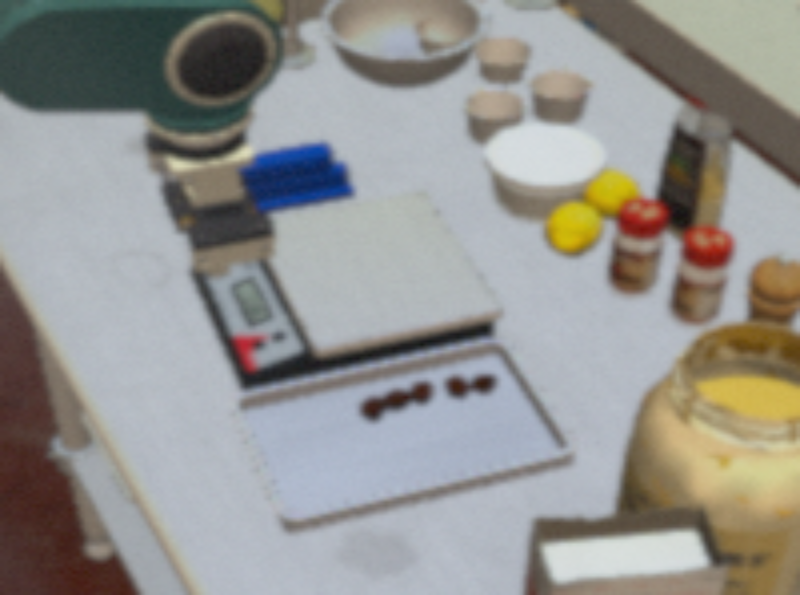

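The fingers hold the key at (235,265), the scraper stands free at (300,178), the platform is empty, and the five pieces lie in the pan. The push is steady at about 13.5 N against the stop, so I'm handing in.

```bash
python3 -c "
from rig import env
print(env.sign_off())"
```

```text
the job is handed in; nothing more can be done
None
```

Job handed in at about 22 s; the sign-off gave no verdict. At the last look all five pieces were in the pan and the scraper stood free on the table, and the fingers were holding the zero key against its stop with about 13.5 N.

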